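# Put the padlock in the tilt-out bin and click it shut

### The arm

A 7-joint arm with a two-finger parallel gripper is mounted at the origin on the work surface. World frame = base frame: x ahead of the robot, y to its left, z up, the work surface at z = 0. Lengths are in mm, angles in rad, forces in N, time in s.
With the tool pointing down it reaches from about 400 to 875 mm from the base axis. Payload 4.4 kg.
Tool frame: the origin (TCP) lies between the finger pads; the fingertips stand ctrl.tcp_to_tips ahead of it and the grasp point (between the pads) lies 8 mm behind it (ctrl.tcp_to_tips is the distance from the TCP to the fingertips, in mm); z points along the fingers, y is the direction in which the jaws open and shut (so a half turn about z gives the same grasp; the last joint's range is limited). The gripper opens to 85 mm and grips with 20 to 120 N. Pads are 22 mm wide; open, the fingers measure 114 mm over their backs; the gripper's body (76 mm by 85 mm) begins 54 mm behind the grasp point. The pads swing forward as they close: fully open they stand 13 mm farther back than shut.
Start: joints at [1.097, 0.628, 0.038, 1.517, -0.027, 0.996, -0.02], TCP at [257.812, -596.7, 242.313] pointing down, gripper open.
Joint ranges: [-3.06, 3.06], [-0.37, 2.12], [-1.25, 1.32], [0.18, 2.47], [-1.1, 4.24], [0.23, 1.98], [-2.94, 2.94]. Speed limits (rad/s): [2.57, 2.57, 3.14, 3.14, 3.14, 3.14, 3.14].

### API

Orientations are given as [roll, pitch, yaw] about the fixed x, y, z axes, in that order (R = Rz(yaw) Ry(pitch) Rx(roll)).
In Python, from cell import ctrl gives the robot as it stands.
- The arm moves only by the tool send_rows, never from a script. Its argument "rows" is a list of rows, each an object of numbers: "x", "y", "z": the shift along the world's x, y, z in cm; "roll": the turn about the world's z in degrees; "claw": the closure, from 0 (fully open) to 1 (shut). A call has 1 to 5 rows; each row is the pose to reach, as a shift and turn from the pose commanded when the call began; what a row does not reach only later rows make up. A row lasts 1/12 s, in which the tool goes at most 41.7 mm and 7.16 degrees, less where a joint would pass 70% of its speed; a pose out of reach is approached as far as the arm can. A call with a gripper value outside its range is refused whole. The fingers move at their own pace and stop on an object; the grip force is fixed at half the most. Time passes only in rows, so rows that repeat a pose let the fingers close. It gives the time, the measured TCP pose, the force and the opening at its end, in the units of the state.
- ctrl.read_state(): the state, without advancing time (a new reading comes with each control period).
- ctrl.get_image(name): name is "side" or "top" or "wrist"; returns (picture, depth): 400x640x3 uint8, blue, green, red; 400x640 float32, mm along the optical axis (not along the pixel's ray), 0 where there is no reading.
- ctrl.get_calibration(name): a dict with "intrinsics" (3x3 intrinsics, pixels), "T" (4x4, takes a point from camera to world coordinates). Camera axes: x right, y down, z forward; pixel columns grow to the right and rows downward; lengths in mm; the calibration is good to about 2 mm. A picture is of the moment at which its call begins: read the wrist's pose just before it. get_calibration takes no time and is no camera call; for the wrist camera it gives the pose at the moment of the call.
- ctrl.finish_job(): hands the job in, once; it reports no verdict.
Trained networks look in the newest picture that a camera, given by its name, has taken for a name from the list of things; names that differ only in an ending like _2 or _b are one class to them, and where a whole thing is asked for, a point or a joint stands for the part that bears it (a point fixed in the world has none). Each returns a list of dicts, best first, with "confidence" (0 to 1); they miss things now and then, are a little off and sometimes report something else, mostly with a low value. They report only what shows in the picture. A call takes as long as a camera call. They do not tell look-alikes from the thing itself.
- ctrl.recognise(camera, query): "uv" ([column, row] in pixels, amid what is visible of it).
- ctrl.regions_of(camera, query): "region" (400x640 bool, what is visible of it) and "uv" ([column, row] in pixels, amid what is visible of it).
- ctrl.place_of(camera, query): "uv" ([column, row] in pixels: a listed point, or the origin of a listed thing).
The state is a dict: "clock": time; "qpos": joint angles; "qd": joint speeds; "tau": joint torques, N m; "eef_pos": TCP position; "tool_rot": TCP orientation; "force": force on the tool from outside, world axes, zero at the start; "torque": the same for the moment, N m; "width": finger opening in mm.
Only numpy, scipy, OpenCV 4.12 (cv2) and the standard library are available. Lean on these libraries where they do the work, as an engineer would, in place of code of your own. Each camera call takes 0.05 s, during which the arm holds its last target. There are 200 camera calls.

### The job

Lift the long-shackle padlock off the dresser top and lower it (do not drop it from a height) into the pocket of the white tilt-out bin, which stands open, and let go of it there. Then press the bin's tilt-out front lid shut past its catch until it clicks fully home and stays shut. Leave the other things on the dresser where they stand.

Things in the scene. Friction and masses are not known exactly. Their poses are not given: they have to be found in the camera images.
- padlock: Long-shackle padlock standing on its case, loose, about 0.25 kg. Brass case 20 (x) x 44 (y) x 40 (z) mm; above it a steel shackle of 8 mm round bar: straight upright legs at y = -15 and +15 mm (38 mm over their outsides) from z = 40 to 74 mm, arch top at z = 88 mm. Origin: centre of its underside, z up. Handle: grip across both legs (along y) or pinch the bar (along x).
- bin: White plastic tilt-out bin, fixed: 130 deep (x) x 170 wide (y) x 200 high (z) mm. Origin: centre of its underside; front faces its -x, at x = -65 mm: the lid up to z = 134 mm, a fixed strip from 144 mm up, and the roof (z 184 to 200 mm) overhanging to x = -80 mm, so an upright gripper cannot reach the shut lid: lean the tool, pointing down and into the bin.
- bin_lid (a joint): Lid angle, rad: 0 fully shut; grows as its top tilts out to the bin's -x; starts open at 0.55 to 0.72, stop at 0.85. A stiff hinge (0.1 N m) keeps it where left. A sprung roller catch above the lid's top edge meets it at about 0.12; some 8 to 14 N pressed on the lid near its top takes it over the crest at about 0.05, then it snaps to 0. Left short of the crest it stays ajar.
- lid_hinge (a point): Middle of the lid's hinge line, at the bin's lower front edge, (-65, 0, 12) mm in the bin's frame; the line runs along the bin's y. Its axes turn with the lid: x from the lid's outer face inwards, z up along the lid (leaning out of the bin by the lid angle).
- lid_face (a point): Point on the lid's flat outer face, mid-width, 100 mm above the hinge along the lid: a good place to press. The panel is 158 mm wide, 5 mm thick, its top edge 122 mm from the hinge (a small metal striker in the middle: 125 mm). Axes as lid_hinge.
- pocket_floor (a point): Centre of the inner floor of the pocket that the lid carries behind its panel; axes as lid_hinge, at (45, 0, 5) mm from it. Inside, the pocket spans x -40 to +36 mm and y -75 to +75 mm of this point; side walls reach 75 mm, the back wall 70 mm and the front panel 117 mm above its floor. Open, its mouth faces up and it leans out of the bin by the lid angle.
- rollon: Bystander: chrome lighter-shaped roll-on, 18 x 34 x 69 mm, loose; origin at the centre of its underside.
- jar: Bystander: white cream jar with a metal cap, 44 mm across, 50 mm high, loose; origin at the centre of its underside.
- bottle_a: Bystander: stout amber bottle, 60 mm across, 115 mm high, loose in the rattan-look tray (150 x 220 x 35 mm, fixed); origin at the centre of its underside.
- bottle_b: Bystander: the second amber bottle, the same as bottle_a.
- dish: Bystander: terracotta dish of coins, 100 mm across, 26 mm high, loose; origin at the centre of its underside.
Not all that is in view belongs to the job. There is more than one size of the padlock; the job needs the middle-sized.

How it is judged (in metres and radians):
On the way, in this order (a step that is already met when the one before it is completed fails the run):
1. the padlock is in the pocket of the open lid, let go (x of padlock in the frame of pocket_floor between -0.045 and 0.045 m and y of padlock in the frame of pocket_floor between -0.078 and 0.078 m and z of padlock in the frame of pocket_floor between -0.006 and 0.05 m and value of joint bin_lid above 0.4 rad and contact force between the fingers and padlock below 0.05 N and linear speed of padlock below 0.05 m/s), for 0.2 s.
2. the lid is pressed shut past its catch (value of joint bin_lid below 0.025 rad), for 0.2 s.
At the end, for the whole second after the job is handed in: The lid is latched (within 0.025 rad of fully shut, past its catch) and stays so, with the padlock inside the lid's pocket (its origin between the pocket's walls and within 50 mm of its floor), released and at rest (value of joint bin_lid below 0.025 rad and x of padlock in the frame of pocket_floor between -0.045 and 0.045 m and y of padlock in the frame of pocket_floor between -0.078 and 0.078 m and z of padlock in the frame of pocket_floor between -0.006 and 0.05 m and linear speed of padlock below 0.03 m/s); the robot touches nothing.
It fails at once if the padlock is dropped or thrown (moves at over 1.2 m/s out of the fingers, a fall of about 7 cm) (linear speed of padlock above 1.2 m/s and contact force between the fingers and padlock below 0.05 N).
It fails at once if a bystander (roll-on, jar, either amber bottle, coin dish) is moved by more than 30 mm (distance of any of rollon, jar, bottle_a, bottle_b, dish from where it was at the start of the episode above 0.03 m).
It also fails if it takes over 54 s, if anything falls off the work surface, if the arm or the gripper's body presses on something with over 40 N, if the wrist force passes 120 N, or if a joint passes its speed limit or range.

## Working session

There is one attempt and no reset: what is moved stays moved. The work goes in short steps, Python scripts to look and compute and a tool call to move; the robot and the scene stay as the last step left them, time stands still between calls to the robot, and variables do not carry over. Pictures are saved under pics/ and viewed, on a budget of 10 in all, crops included, one or two more only if the job needs it, and the job is handed in when it is done.

Besides the shell and the picture viewer there is one more tool, called as name([rows], argument=value, ...), one row to a line, values as JSON. send_rows: Moves the arm, as the interface text tells. Its arguments: {"type":"object","properties":{"rows":{"type":"array"}},"required":["rows"]}

```bash
mkdir -p pics; cat > h.py <<'E'
import numpy as np, cv2
from cell import ctrl
def world(cam,uv,d):
    c=ctrl.get_calibration(cam);K=np.array(c["intrinsics"]);T=np.array(c["T"])
    p=np.linalg.inv(K)@np.array([uv[0],uv[1],1.])*d
    return (T@np.append(p,1))[:3]
def cloud(cam,dep,mask=None):
    c=ctrl.get_calibration(cam);K=np.array(c["intrinsics"]);T=np.array(c["T"])
    v,u=np.nonzero((dep>0)&(mask if mask is not None else True))
    d=dep[v,u];p=np.linalg.inv(K)@np.stack([u*d,v*d,d])
    return (T[:3,:3]@p).T+T[:3,3]
E
python3 - <<'E'
from h import *
s=ctrl.read_state();print(s["clock"],s["eef_pos"],s["tool_rot"],s["width"],ctrl.tcp_to_tips)
for cam in("top","side"):
    im,d=ctrl.get_image(cam);cv2.imwrite(f"pics/{cam}0.png",im);np.save(f"{cam}0.npy",d)
    print(cam,np.array(ctrl.get_calibration(cam)["T"])[:3].round(2).tolist())
    for q in("padlock","bin","lid_face","jar","rollon","dish","bottle_a"):
        for r in ctrl.regions_of(cam,q):
            if r["confidence"]<.2: continue
            P=cloud(cam,d,r["region"])
            print(q,round(r["confidence"],2),np.round(r["uv"]),np.percentile(P,[3,50,97],axis=0).round().tolist() if len(P) else "")
    for q in("padlock","lid_hinge","lid_face","pocket_floor","bin"):
        for r in ctrl.place_of(cam,q): print("place",q,round(r["confidence"],2),np.round(r["uv"],1))
E
```

```text
0.0 [ 257.56294268 -596.13947743  241.3978837 ] [-3.13972617e+00  2.87273502e-05  4.07742880e-01] 85.08272552474254 11.0
top [[0.02, -0.99, 0.11, 417.74], [-1.0, -0.03, -0.01, -12.49], [0.02, -0.11, -0.99, 1191.13]]
padlock 0.57 [448. 250.] [[396.0, -378.0, 13.0], [419.0, -360.0, 51.0], [445.0, -342.0, 113.0]]
padlock 0.55 [405. 233.] [[437.0, -269.0, 8.0], [454.0, -253.0, 41.0], [472.0, -239.0, 88.0]]
bin 0.86 [247. 152.] [[538.0, 79.0, 20.0], [628.0, 162.0, 199.0], [725.0, 249.0, 203.0]]
bin 0.74 [409. 236.] [[440.0, -267.0, 23.0], [454.0, -252.0, 41.0], [470.0, -239.0, 88.0]]
lid_face 0.85 [252. 188.] [[526.0, 77.0, 20.0], [570.0, 155.0, 68.0], [613.0, 229.0, 116.0]]
jar 0.65 [341. 177.] [[590.0, -105.0, 11.0], [606.0, -84.0, 49.0], [626.0, -67.0, 53.0]]
rollon 0.65 [363. 232.] [[445.0, -148.0, 37.0], [458.0, -138.0, 68.0], [471.0, -129.0, 72.0]]
dish 0.63 [180. 216.] [[445.0, 312.0, 1.0], [489.0, 357.0, 10.0], [532.0, 397.0, 28.0]]
bottle_a 0.97 [426. 163.] [[618.0, -321.0, 26.0], [638.0, -294.0, 87.0], [668.0, -275.0, 122.0]]
bottle_a 0.88 [461. 161.] [[629.0, -413.0, 19.0], [64
[... 1068 characters left out ...]
[469.0, -126.0, 68.0]]
rollon 0.46 [231. 240.] [[528.0, 81.0, 20.0], [623.0, 151.0, 49.0], [661.0, 234.0, 113.0]]
dish 0.83 [176. 348.] [[447.0, 311.0, 2.0], [497.0, 355.0, 8.0], [533.0, 398.0, 25.0]]
bottle_a 0.82 [375. 140.] [[628.0, -404.0, 12.0], [644.0, -379.0, 71.0], [673.0, -365.0, 118.0]]
bottle_a 0.79 [356. 157.] [[617.0, -309.0, 16.0], [633.0, -286.0, 66.0], [658.0, -273.0, 118.0]]
place padlock 0.72 [427.1 220.8]
place padlock 0.68 [398.3 208.7]
place padlock 0.68 [431.5 195.6]
place lid_hinge 0.88 [229.5 258. ]
place lid_face 0.9 [250.1 246.9]
place lid_face 0.62 [351.8 167.3]
place pocket_floor 0.72 [374.6 157. ]
place pocket_floor 0.71 [225.4 239.9]
place bin 0.98 [212.7 247.6]
```

```bash
python3 - <<'E'
from h import *
for cam in("top","side"):
    d=np.load(f"{cam}0.npy");P=cloud(cam,d)
    m=(abs(P[:,0]-454)<40)&(abs(P[:,1]+253)<40)
    for lo,hi in((43,95),(12,46),(70,95)):
        Q=P[m&(P[:,2]>lo)&(P[:,2]<hi)]
        if len(Q)<5: continue
        r=cv2.minAreaRect(Q[:,:2].astype(np.float32))
        w,v=np.linalg.eigh(np.cov(Q[:,:2].T))
        print(cam,lo,len(Q),Q.mean(0).round(1),np.round(r[0],1),np.round(r[1],1),round(r[2],1),"axis",np.degrees(np.arctan2(v[1,1],v[0,1])).round(1),np.sqrt(w).round(1),Q[:,2].max().round())
    # bin roof
    Q=P[(P[:,0]>480)&(P[:,1]>50)&(P[:,1]<290)&(P[:,2]>185)&(P[:,2]<215)]
    r=cv2.minAreaRect(Q[:,:2].astype(np.float32));print(cam,"roof",len(Q),np.round(r[0],1),np.round(r[1],1),round(r[2],1),cv2.boxPoints(r).round().tolist(),np.median(Q[:,2]))
a=cv2.imread("pics/top0.png")[100:300,130:530];b=cv2.imread("pics/side0.png")[100:400,150:500]
a=cv2.resize(a,(800,400))[:, :];cv2.imwrite("pics/t1.png",a);cv2.imwrite("pics/s1.png",cv2.resize(b,(700,600)))
E
```

```text
top 43 60 [ 453.6 -255.4   74.1] [ 454.8 -255.4] [11.5 39.5] 41.9 axis 131.4 [ 2.9 11.4] 89.0
top 12 98 [ 454.6 -252.9   36.1] [ 454.8 -258.6] [20.3 44.2] 40.6 axis 140.4 [ 5.5 13.5] 45.0
top 70 44 [ 454.  -257.    82.8] [ 454.8 -258.3] [ 7.6 35. ] 40.7 axis 130.3 [ 2.3 10.4] 89.0
top roof 4612 [654.  166.9] [147.3 176.3] 10.5 [[566.0, 240.0], [598.0, 67.0], [743.0, 94.0], [710.0, 267.0]] 200.13145480600377
side 43 78 [ 451.7 -251.4   67. ] [ 453.9 -254.5] [ 7.3 37.3] 41.4 axis 133.2 [ 2.1 12.7] 87.0
side 12 138 [ 449.7 -246.9   30.8] [ 453.2 -254.4] [20.1 44.8] 40.3 axis 142.1 [ 5.7 13.3] 46.0
side 70 36 [ 451.2 -251.3   79.8] [ 453.4 -254.1] [ 6.9 36. ] 41.3 axis 132.0 [2.2 9.9] 87.0
side roof 5529 [1107.4  168.9] [1080.3  239.6] 0.1 [[567.0, 288.0], [568.0, 48.0], [1648.0, 50.0], [1647.0, 290.0]] 198.06205719567663
```

View pics/t1.png

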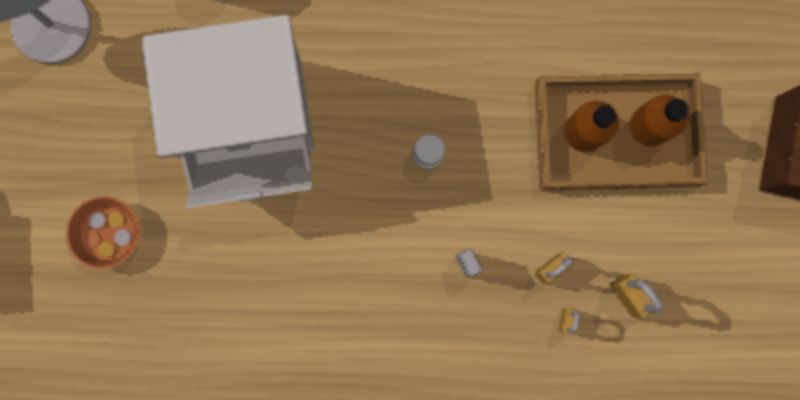

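View pics/s1.png

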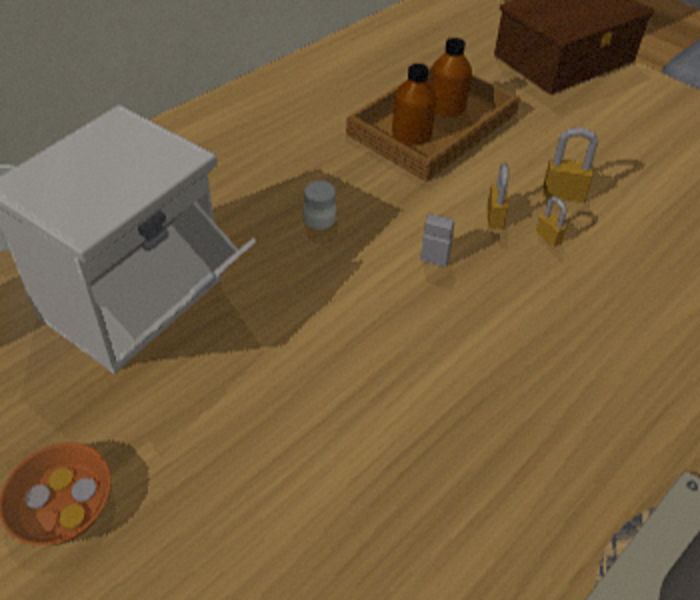

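The top and side views show three padlocks. The middle-sized one measures 88 mm high and stands at about (454, -255), with its long axis at about 131°. The bin is at yaw 10.5° with its lid open towards the robot. I'll move above the padlock first.

send_rows([
  {"x":1.96,"y":3.42,"z":0,"roll":3.6,"claw":0},
  {"x":3.92,"y":6.84,"z":0,"roll":7.2,"claw":0},
  {"x":5.88,"y":10.26,"z":0,"roll":10.8,"claw":0},
  {"x":7.84,"y":13.68,"z":0,"roll":14.4,"claw":0},
  {"x":9.8,"y":17.1,"z":0,"roll":18,"claw":0},
])

```text
clock: 1.72
eef_pos: [356.4, -424.1, 242.5]
tool_rot: [3.141, -0.0, 0.725]
force: [1.2, -1.4, -0.2]
width: 85.3
```

send_rows([
  {"x":1.96,"y":3.42,"z":0,"roll":0,"claw":0},
  {"x":3.92,"y":6.84,"z":0,"roll":0,"claw":0},
  {"x":5.88,"y":10.26,"z":0,"roll":0,"claw":0},
  {"x":7.84,"y":13.68,"z":0,"roll":0,"claw":0},
  {"x":9.8,"y":17.1,"z":0,"roll":0,"claw":0},
])

```text
clock: 2.13
eef_pos: [454.5, -253.1, 242.6]
tool_rot: [3.141, -0.0, 0.722]
force: [0.3, -0.4, 0.3]
width: 85.6
```

send_rows([
  {"z":-2,"claw":0},
  {"z":-4,"claw":0},
  {"z":-6,"claw":0},
  {"z":-6,"claw":0},
  {"z":-6,"claw":0},
])

```text
$.rows[0]: bad value
```

```bash
python3 - <<'E'
from h import *
s=ctrl.read_state();print(s["clock"],np.round(s["eef_pos"],1),np.degrees(s["tool_rot"]).round(1),s["qpos"])
im,d=ctrl.get_image("wrist");cv2.imwrite("pics/w2.png",im)
P=cloud("wrist",d)
m=(abs(P[:,0]-454)<40)&(abs(P[:,1]+253)<40)
for lo,hi in((50,95),(12,46),(78,95)):
    Q=P[m&(P[:,2]>lo)&(P[:,2]<hi)]
    if len(Q)<5: continue
    r=cv2.minAreaRect(Q[:,:2].astype(np.float32));w,v=np.linalg.eigh(np.cov(Q[:,:2].T))
    print(lo,len(Q),Q.mean(0).round(1),np.round(r[0],1),np.round(r[1],1),round(r[2],1),"axis",np.degrees(np.arctan2(v[1,1],v[0,1])).round(1),Q[:,2].max().round())
# lid: side view, lid points in bin frame
a=np.radians(10.5);R=np.array([[np.cos(a),np.sin(a)],[-np.sin(a),np.cos(a)]])
for cam in("top","side"):
    P=cloud(cam,np.load(cam+"0.npy"));B=(P[:,:2]-[661.4,168.4])@R.T;z=P[:,2]
    m=(abs(B[:,1])<60)&(B[:,0]<-82)&(B[:,0]>-160)&(z>15)&(z<150)
    Q=np.c_[B[m],z[m]]
    print(cam,len(Q),"minx",np.percentile(Q[:,0],1).round(1),"maxz",np.percentile(Q[:,2],98).round(1))
    th=np.arctan2(-65-Q[:,0],Q[:,2]-12);rr=np.hypot(Q[:,0]+65,Q[:,2]-12)
    print(np.percentile(th[rr>70],[2,25,50,75,98]).round(2),rr.max().round())
E
```

```text
2.1333 [ 454.5 -253.1  242.6] [180.   -0.   41.3] [ 0.50380216  0.4426914  -0.07086884  1.87563239  0.041412    0.82393988
 -0.43749722]
50 363 [ 462.1 -245.6   79.5] [ 461.2 -246.4] [ 8.3 37.3] 41.3 axis 131.1 90.0
12 628 [ 464.7 -243.1   36.8] [ 462.6 -245.3] [18.9 43.7] 43.3 axis 131.9 46.0
78 259 [ 461.6 -245.8   84.8] [ 461.  -246.4] [ 8.2 34.4] 41.6 axis 131.1 90.0
top 754 minx -134.4 maxz 117.7
[0.52 0.54 0.55 0.56 0.59] 129.0
side 189 minx -135.4 maxz 116.6
[0.55 0.57 0.58 0.6  0.62] 126.0
```

View pics/w2.png

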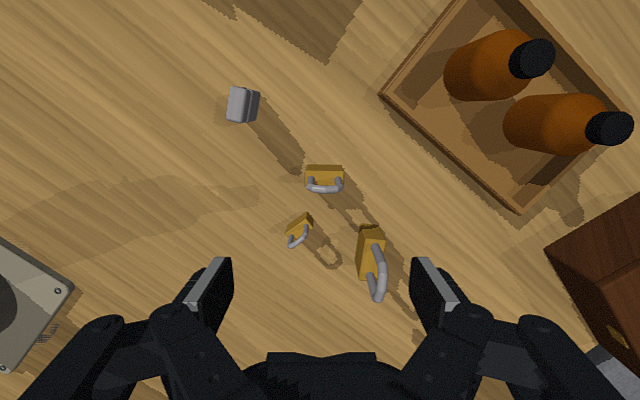

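The wrist view shows the middle padlock at pixel (324, 178), the small one at (298, 230) and the large one at (370, 260), all clear of the jaws. The wrist camera's position for it is 11 mm off the fixed cameras', probably because the arm was still settling. I'll go down, hold still and measure again.

send_rows([
  {"x":0,"y":0,"z":-3,"roll":0,"claw":0},
  {"x":0,"y":0,"z":-6,"roll":0,"claw":0},
  {"x":0,"y":0,"z":-7,"roll":0,"claw":0},
  {"x":0,"y":0,"z":-7,"roll":0,"claw":0},
  {"x":0,"y":0,"z":-7,"roll":0,"claw":0},
])

```text
clock: 2.6
eef_pos: [453.7, -255.2, 172.5]
tool_rot: [-3.141, 0.0, 0.721]
force: [-0.5, -0.5, 0.2]
width: 85.3
```

```bash
python3 - <<'E'
from h import *
for i in range(2):
    s=ctrl.read_state();print(s["clock"],np.round(s["eef_pos"],1),np.degrees(s["tool_rot"]).round(1))
    T=ctrl.get_calibration("wrist")["T"]
    im,d=ctrl.get_image("wrist")
    print(np.round(np.array(T)[:3,3],1),np.round(np.array(ctrl.get_calibration("wrist")["T"])[:3,3],1))
    P=cloud("wrist",d)
    m=(abs(P[:,0]-454)<40)&(abs(P[:,1]+253)<40)
    for lo,hi in((50,95),(12,46),(78,95)):
        Q=P[m&(P[:,2]>lo)&(P[:,2]<hi)]
        if len(Q)<5: continue
        r=cv2.minAreaRect(Q[:,:2].astype(np.float32));w,v=np.linalg.eigh(np.cov(Q[:,:2].T))
        print(lo,len(Q),Q.mean(0).round(1),np.round(r[0],1),np.round(r[1],1),round(r[2],1),"axis",np.degrees(np.arctan2(v[1,1],v[0,1])).round(1),Q[:,2].max().round())
E
```

```text
2.6 [ 453.7 -255.2  172.5] [-180.     0.    41.3]
[ 511.3 -204.4  304.6] [ 511.7 -204.7  305.4]
50 628 [ 457.  -256.6   79.2] [ 456.  -257.4] [ 8.  37.5] 40.1 axis 130.5 91.0
12 1088 [ 458.9 -254.9   36.9] [ 456.3 -257.6] [19.9 43.6] 40.6 axis 130.5 46.0
78 440 [ 456.5 -256.9   85.2] [ 456.  -257.5] [ 8.  36.4] 40.6 axis 130.3 91.0
2.65 [ 454.4 -255.5  173.3] [179.9  -0.   41.3]
[ 511.7 -204.7  305.4] [ 511.8 -204.7  305.8]
50 625 [ 456.5 -256.3   78.8] [ 455.7 -257. ] [ 8.  37.2] 40.9 axis 130.5 90.0
12 1085 [ 458.3 -254.6   36.7] [ 455.8 -257. ] [20.1 43.4] 41.4 axis 130.3 46.0
78 431 [ 456.1 -256.7   84.9] [ 455.8 -257.1] [ 8.  34.9] 40.9 axis 130.2 90.0
```

send_rows([
  {"x":0.15,"y":-0.15,"z":-3,"roll":-1,"claw":0},
  {"x":0.15,"y":-0.15,"z":-6,"roll":-1,"claw":0},
  {"x":0.15,"y":-0.15,"z":-8.5,"roll":-1,"claw":0},
  {"x":0.15,"y":-0.15,"z":-10.2,"roll":-1,"claw":0},
  {"x":0.15,"y":-0.15,"z":-10.2,"roll":-1,"claw":0},
])

```text
clock: 3.12
eef_pos: [454.3, -256.0, 68.7]
tool_rot: [-3.139, 0.001, 0.704]
force: [-0.3, -0.0, -0.3]
width: 85.7
```

send_rows([
  {"x":0,"y":0,"z":0,"roll":0,"claw":1},
  {"x":0,"y":0,"z":0,"roll":0,"claw":1},
  {"x":0,"y":0,"z":0,"roll":0,"claw":1},
  {"x":0,"y":0,"z":0,"roll":0,"claw":1},
  {"x":0,"y":0,"z":0,"roll":0,"claw":1},
])

```text
clock: 3.53
eef_pos: [456.3, -256.7, 72.2]
tool_rot: [3.139, -0.001, 0.704]
force: [-1.1, 0.4, 9.2]
width: 35.5
```

send_rows([
  {"x":0,"y":0,"z":0,"roll":0,"claw":1},
  {"x":0,"y":0,"z":0.5,"roll":0,"claw":1},
  {"x":0,"y":0,"z":2,"roll":0,"claw":1},
  {"x":0,"y":0,"z":4,"roll":0,"claw":1},
  {"x":0,"y":0,"z":6,"roll":0,"claw":1},
])

```text
clock: 3.95
eef_pos: [454.6, -255.8, 131.0]
tool_rot: [-3.14, 0.001, 0.705]
force: [0.2, 0.5, -3.0]
width: 35.2
```

```bash
python3 - <<'E'
from h import *
s=ctrl.read_state();print(s["clock"],np.round(s["eef_pos"],1),s["width"],np.round(s["force"],1))
im,d=ctrl.get_image("side")
P=cloud("side",d);m=(abs(P[:,0]-454)<45)&(abs(P[:,1]+255)<45)&(P[:,2]>10)&(P[:,2]<300)
r=ctrl.regions_of("side","padlock")
for k in r: Q=cloud("side",d,k["region"]); print(round(k["confidence"],2),np.round(k["uv"]),np.percentile(Q,[3,50,97],axis=0).round().tolist())
a=cv2.resize(im[60:260,330:530],(600,600));cv2.imwrite("pics/s3.png",a)
E
```

```text
3.95 [ 454.6 -255.8  131. ] 35.19230024419832 [ 0.2  0.5 -3. ]
0.47 [402. 189.] [[433.0, -262.0, 58.0], [443.0, -242.0, 87.0], [470.0, -234.0, 109.0]]
0.47 [230. 237.] [[528.0, 82.0, 20.0], [624.0, 152.0, 48.0], [661.0, 234.0, 113.0]]
```

View pics/s3.png

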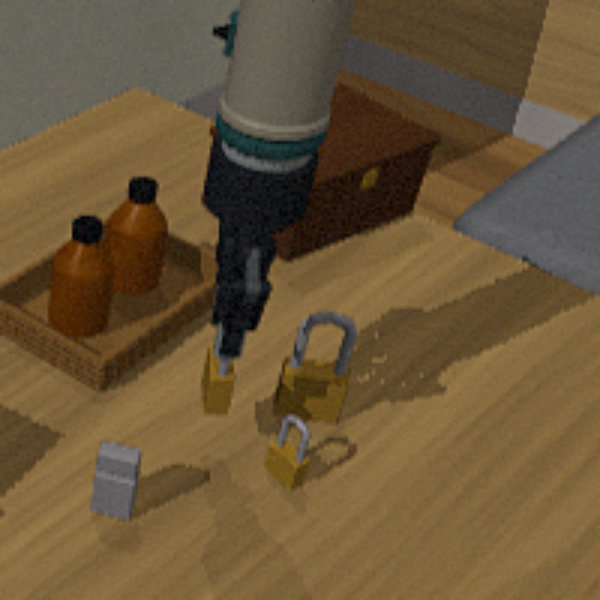

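The side view shows the padlock hanging upright in the fingers at about (220, 380), with its base at about z = 58 mm. Next I'll raise it and carry it to the bin.

send_rows([
  {"x":0,"y":0,"z":2,"roll":0,"claw":1},
  {"x":0,"y":0,"z":5,"roll":0,"claw":1},
  {"x":0.3,"y":1,"z":8,"roll":0,"claw":1},
  {"x":1,"y":3.5,"z":9,"roll":-2,"claw":1},
  {"x":1.7,"y":6.3,"z":9,"roll":-4,"claw":1},
])

```text
clock: 4.47
eef_pos: [473.5, -194.9, 222.5]
tool_rot: [3.136, -0.002, 0.629]
force: [0.5, 0.7, -3.3]
width: 35.3
```

send_rows([
  {"x":0.8,"y":3,"z":0,"roll":-2,"claw":1},
  {"x":1.6,"y":6,"z":0,"roll":-5,"claw":1},
  {"x":2.4,"y":9,"z":0,"roll":-8,"claw":1},
  {"x":3.2,"y":12,"z":0,"roll":-11,"claw":1},
  {"x":4,"y":15,"z":0,"roll":-14,"claw":1},
])

```text
clock: 4.88
eef_pos: [511.7, -41.7, 219.4]
tool_rot: [-3.141, 0.002, 0.388]
force: [0.5, 0.2, -4.2]
width: 34.9
```

send_rows([
  {"x":0.8,"y":3,"z":0,"roll":-3,"claw":1},
  {"x":1.6,"y":6,"z":0,"roll":-6,"claw":1},
  {"x":2.4,"y":9,"z":0,"roll":-9,"claw":1},
  {"x":3.2,"y":12,"z":0,"roll":-11,"claw":1},
  {"x":4,"y":15,"z":0,"roll":-12,"claw":1},
])

```text
clock: 5.3
eef_pos: [551.7, 108.2, 219.1]
tool_rot: [3.141, 0.002, 0.179]
force: [-0.7, -0.0, -3.6]
width: 35.1
```

```bash
python3 - <<'E'
from h import *
s=ctrl.read_state();print(s["clock"],np.round(s["eef_pos"],1),np.degrees(s["tool_rot"]).round(1),s["width"],np.round(s["force"],1),np.round(s["qpos"],2))
E
```

```text
5.3 [551.7 108.2 219.1] [1.80e+02 1.00e-01 1.03e+01] 35.08681483915118 [-0.7 -0.  -3.6] [-0.29  0.53  0.08  1.79 -0.05  0.82 -1.58]
```

send_rows([
  {"x":0.5,"y":1.5,"z":0,"roll":0,"claw":1},
  {"x":1.0,"y":3,"z":0,"roll":0,"claw":1},
  {"x":1.5,"y":4.4,"z":0,"roll":0,"claw":1},
  {"x":1.5,"y":4.4,"z":-1,"roll":0,"claw":1},
  {"x":1.5,"y":4.4,"z":-1,"roll":0,"claw":1},
])

```text
clock: 5.72
eef_pos: [566.1, 149.9, 208.2]
tool_rot: [3.14, 0.004, 0.181]
force: [-0.4, -0.8, -4.0]
width: 35.0
```

```bash
cat > look.py <<'E'
from h import *
import sys
s=ctrl.read_state();print(s["clock"],np.round(s["eef_pos"],1),np.degrees(s["tool_rot"]).round(1),s["width"],np.round(s["force"],1))
im,d=ctrl.get_image("side");cv2.imwrite(f"pics/{sys.argv[1]}.png",cv2.resize(im[60:310,110:400],(696,600)))
a=np.radians(10.5);R=np.array([[np.cos(a),np.sin(a)],[-np.sin(a),np.cos(a)]])
r=ctrl.regions_of("side","padlock")
for k in r:
    if k["confidence"]<.2: continue
    Q=cloud("side",d,k["region"]);Q[:,:2]=(Q[:,:2]-[661.4,168.4])@R.T
    print(round(k["confidence"],2),np.round(k["uv"]),"binframe",np.percentile(Q,[3,50,97],axis=0).round().tolist())
im,d=ctrl.get_image("top");cv2.imwrite(f"pics/{sys.argv[1]}t.png",cv2.resize(im[80:240,170:350],(675,600)))
for cam in ("top","side"):
    im,d=(ctrl.get_image(cam))
    P=cloud(cam,d);B=(P[:,:2]-[661.4,168.4])@R.T;z=P[:,2]
    m=(abs(B[:,1])<76)&(abs(B[:,1])>45)&(B[:,0]<-66)&(B[:,0]>-175)&(z>30)&(z<145)
    x=B[m,0];z=z[m];rr=np.hypot(x+65,z-12);th=np.arctan2(-65-x,z-12)
    k=(rr>90)&(rr<128);print(cam,"lid th",np.percentile(th[k],[5,50,95]).round(3) if k.sum() else None,k.sum())
E
python3 look.py p4
```

```text
5.7167 [566.1 149.9 208.2] [179.9   0.2  10.4] 35.021082547886095 [-0.4 -0.8 -4. ]
0.84 [433. 186.] binframe [[-362.0, -572.0, -2.0], [-335.0, -472.0, 43.0], [-303.0, -457.0, 108.0]]
0.66 [237. 217.] binframe [[-109.0, -21.0, 137.0], [-104.0, 1.0, 169.0], [-73.0, 21.0, 220.0]]
0.54 [431. 217.] binframe [[-370.0, -395.0, 2.0], [-355.0, -383.0, 26.0], [-339.0, -376.0, 64.0]]
top lid th [0.536 0.556 0.585] 88
side lid th [0.443 0.58  0.599] 76
```

View pics/p4.png

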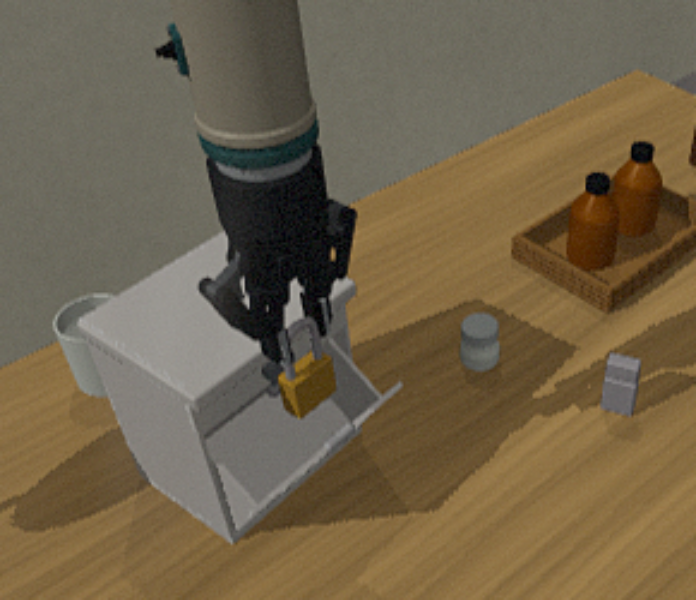

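The side view shows the padlock over the pocket mouth in front of the strip at about (305, 380), clear of the roof. I'll lower it now.

send_rows([
  {"x":0,"y":0,"z":-1.2,"roll":0,"claw":1},
  {"x":0,"y":0,"z":-2.4,"roll":0,"claw":1},
  {"x":0,"y":0,"z":-3.6,"roll":0,"claw":1},
  {"x":0,"y":0,"z":-4.6,"roll":0,"claw":1},
  {"x":0,"y":0,"z":-5,"roll":0,"claw":1},
])

```text
clock: 6.38
eef_pos: [566.6, 149.9, 159.1]
tool_rot: [3.141, 0.002, 0.18]
force: [-0.4, -0.3, -3.2]
width: 35.1
```

send_rows([
  {"x":0,"y":0,"z":-0.4,"roll":0,"claw":1},
  {"x":0,"y":0,"z":-0.8,"roll":0,"claw":1},
  {"x":0,"y":0,"z":-1.2,"roll":0,"claw":1},
  {"x":0,"y":0,"z":-1.5,"roll":0,"claw":1},
  {"x":0,"y":0,"z":-1.5,"roll":0,"claw":1},
])

```text
clock: 6.8
eef_pos: [567.4, 150.9, 145.3]
tool_rot: [-3.142, -0.0, 0.181]
force: [0.0, -0.9, -2.6]
width: 35.4
```

send_rows([
  {"x":-0.5,"y":-0.1,"z":0,"roll":0,"claw":1},
  {"x":-1.0,"y":-0.2,"z":-0.1,"roll":0,"claw":1},
  {"x":-1.5,"y":-0.28,"z":-0.2,"roll":0,"claw":1},
  {"x":-1.5,"y":-0.28,"z":-0.3,"roll":0,"claw":1},
  {"x":-1.5,"y":-0.28,"z":-0.3,"roll":0,"claw":1},
])

```text
clock: 7.22
eef_pos: [551.6, 147.9, 142.3]
tool_rot: [3.142, 0.001, 0.181]
force: [0.2, 0.7, -2.6]
width: 35.1
```

send_rows([
  {"x":0.5,"y":0.1,"z":0,"roll":0,"claw":1},
  {"x":1.0,"y":0.2,"z":0,"roll":0,"claw":1},
  {"x":1.5,"y":0.28,"z":0,"roll":0,"claw":1},
  {"x":1.5,"y":0.28,"z":-0.1,"roll":0,"claw":1},
  {"x":1.5,"y":0.28,"z":-0.1,"roll":0,"claw":1},
])

```text
clock: 7.63
eef_pos: [567.2, 150.7, 140.7]
tool_rot: [3.141, 0.001, 0.181]
force: [-1.2, 0.5, -3.4]
width: 35.4
```

```bash
python3 look.py p5
```

```text
7.6333 [567.2 150.7 140.7] [1.80e+02 1.00e-01 1.04e+01] 35.403777950388 [-1.2  0.5 -3.4]
0.86 [240. 243.] binframe [[-108.0, -20.0, 69.0], [-104.0, 2.0, 101.0], [-90.0, 22.0, 152.0]]
0.67 [429. 213.] binframe [[-370.0, -397.0, -2.0], [-355.0, -383.0, 25.0], [-337.0, -375.0, 62.0]]
0.6 [436. 188.] binframe [[-362.0, -589.0, -2.0], [-335.0, -472.0, 43.0], [-305.0, -458.0, 108.0]]
0.49 [375. 140.] binframe [[-135.0, -684.0, -1.0], [-116.0, -536.0, 68.0], [-48.0, -523.0, 118.0]]
0.45 [198. 231.] binframe [[-149.0, -74.0, 19.0], [-37.0, 52.0, 113.0], [60.0, 87.0, 199.0]]
top lid th [0.768 0.803 0.842] 124
side lid th [0.023 0.809 0.847] 243
```

View pics/p5.png

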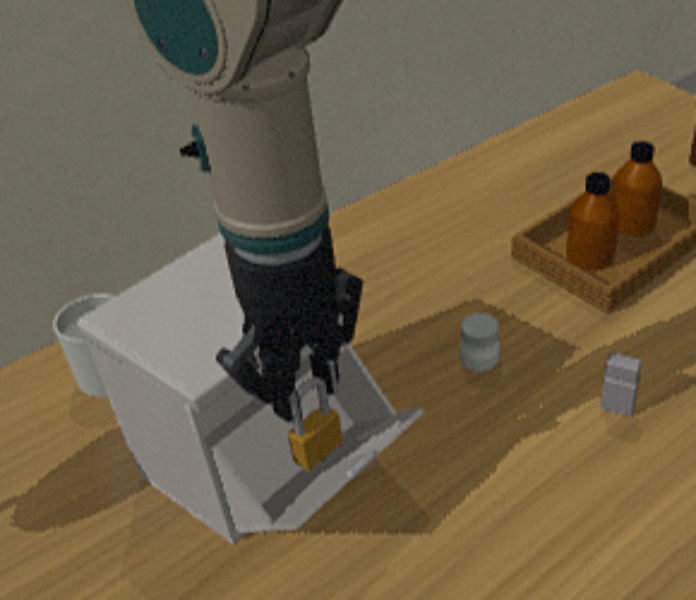

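The lid is now at about 0.81 rad. The padlock is inside the pocket mouth, roughly 9 mm above the panel, with its case at about (315, 440). I'll release it here.

send_rows([
  {"x":0,"y":0,"z":0,"roll":0,"claw":0.3},
  {"x":0,"y":0,"z":0,"roll":0,"claw":0.3},
  {"x":0,"y":0,"z":0,"roll":0,"claw":0.3},
  {"x":0,"y":0,"z":0,"roll":0,"claw":0.3},
  {"x":0,"y":0,"z":0,"roll":0,"claw":0.3},
])

```text
clock: 8.3
eef_pos: [567.4, 150.7, 141.6]
tool_rot: [3.142, -0.0, 0.181]
force: [-3.1, -1.4, 1.4]
width: 59.9
```

```bash
python3 look.py p6
```

```text
8.3 [567.4 150.7 141.6] [180.   -0.   10.4] 59.917268739901345 [-3.1 -1.4  1.4]
0.93 [232. 246.] binframe [[-76.0, -21.0, 32.0], [-70.0, 1.0, 61.0], [-53.0, 22.0, 108.0]]
0.72 [435. 186.] binframe [[-362.0, -579.0, -3.0], [-335.0, -473.0, 42.0], [-296.0, -458.0, 108.0]]
0.41 [244. 242.] binframe [[-152.0, -74.0, 20.0], [-71.0, 12.0, 61.0], [-21.0, 81.0, 121.0]]
top lid th [0.748 0.776 0.818] 120
side lid th [0.084 0.783 0.82 ] 204
```

View pics/p6.png

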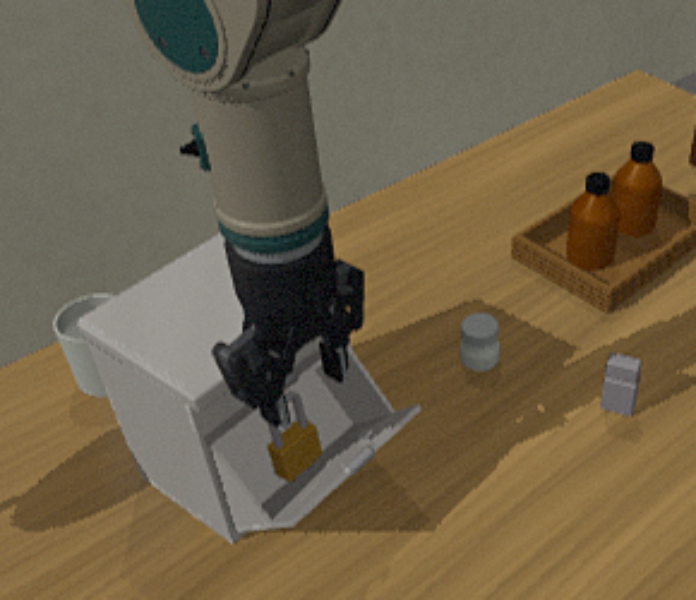

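The padlock sits in the pocket near the valley with its case at about (295, 450), and the fingers are clear of it. I'll retreat upwards and turn the jaws along the bin's depth. With the tool upright, an open finger's back should reach under the roof overhang.

send_rows([
  {"x":0,"y":0,"z":1,"roll":0,"claw":0.3},
  {"x":0,"y":0,"z":2.5,"roll":0,"claw":0.3},
  {"x":0,"y":0,"z":4.5,"roll":0,"claw":0.3},
  {"x":0,"y":0,"z":6,"roll":0,"claw":0.3},
  {"x":-2,"y":-0.4,"z":7,"roll":0,"claw":0.3},
])

```text
clock: 8.97
eef_pos: [552.5, 148.2, 214.2]
tool_rot: [-3.141, -0.01, 0.181]
force: [0.8, 0.5, 0.4]
width: 60.0
```

send_rows([
  {"x":-3,"y":-0.5,"z":0,"roll":7,"claw":0},
  {"x":-6,"y":-1,"z":0,"roll":14,"claw":0},
  {"x":-9,"y":-1.5,"z":0,"roll":21,"claw":0},
  {"x":-11.5,"y":-2,"z":0,"roll":28,"claw":0},
  {"x":-11.5,"y":-2.1,"z":0,"roll":35,"claw":0},
])

```text
clock: 9.38
eef_pos: [427.4, 124.9, 212.0]
tool_rot: [-3.14, 0.003, 0.799]
force: [-1.2, -1.2, -0.4]
width: 85.4
```

send_rows([
  {"x":0,"y":0,"z":0,"roll":7,"claw":0},
  {"x":0,"y":0,"z":0,"roll":14,"claw":0},
  {"x":0,"y":0,"z":0,"roll":21,"claw":0},
  {"x":0,"y":0,"z":0,"roll":28,"claw":0},
  {"x":0,"y":0,"z":0,"roll":35,"claw":0},
])

```text
clock: 9.8
eef_pos: [433.6, 126.3, 212.4]
tool_rot: [3.139, -0.002, 1.408]
force: [0.9, -0.4, 0.1]
width: 85.6
```

send_rows([
  {"x":0,"y":0,"z":-2,"roll":7,"claw":0},
  {"x":0,"y":0,"z":-5,"roll":14,"claw":0},
  {"x":0,"y":0,"z":-8,"roll":20,"claw":0},
  {"x":0,"y":0,"z":-10,"roll":20,"claw":0},
  {"x":0,"y":0,"z":-10,"roll":20,"claw":0},
])

```text
clock: 10.22
eef_pos: [431.4, 125.4, 109.1]
tool_rot: [-3.138, 0.0, 1.751]
force: [-0.9, 1.1, -0.1]
width: 85.9
```

```bash
python3 look.py p7; python3 - <<'E'
from h import *
a=np.radians(10.5);R=np.array([[np.cos(a),np.sin(a)],[-np.sin(a),np.cos(a)]])
t=np.array(ctrl.read_state()["eef_pos"]);tb=R@(t[:2]-[661.4,168.4]);print("tcp bin",tb.round(1),t[2])
for cam in("side","top"):
    im,d=ctrl.get_image(cam);P=cloud(cam,d);B=(P[:,:2]-[661.4,168.4])@R.T-tb
    for z in range(70,330,10):
        m=(abs(P[:,2]-z-5)<5)&(abs(B[:,1])<60)&(B[:,0]>-120)&(B[:,0]<(100 if z>140 else 70))
        if m.sum()>8: print(cam,z,m.sum(),np.percentile(B[m],[2,98],axis=0).round(0).tolist())
E
```

```text
10.2167 [431.4 125.4 109.1] [-179.8    0.   100.3] 85.85152450233674 [-0.9  1.1 -0.1]
0.82 [436. 187.] binframe [[-362.0, -611.0, -2.0], [-335.0, -472.0, 44.0], [-301.0, -458.0, 107.0]]
0.69 [231. 244.] binframe [[-76.0, -20.0, 30.0], [-67.0, 4.0, 64.0], [-55.0, 22.0, 112.0]]
0.59 [429. 212.] binframe [[-371.0, -438.0, -3.0], [-354.0, -384.0, 23.0], [-330.0, -376.0, 62.0]]
top lid th [0.11  0.77  0.804] 176
side lid th [0.032 0.78  0.82 ] 127
tcp bin [-2.316e+02  1.000e-01] 112.87794382431926
side 110 29 [[-50.0, -11.0], [47.0, 12.0]]
side 120 71 [[-56.0, -9.0], [52.0, 11.0]]
side 130 72 [[-57.0, -9.0], [55.0, 12.0]]
side 140 66 [[-57.0, -9.0], [53.0, 12.0]]
side 150 46 [[-59.0, -1.0], [64.0, 13.0]]
side 160 212 [[-74.0, -9.0], [69.0, 13.0]]
side 170 212 [[-74.0, -11.0], [70.0, 17.0]]
side 180 209 [[-72.0, -10.0], [68.0, 18.0]]
side 190 179 [[-71.0, -9.0], [68.0, 20.0]]
side 200 229 [[-70.0, -9.0], [67.0, 20.0]]
side 210 307 [[-69.0, -10.0], [64.0, 13.0]]
side 220 40 [[-38.0, -9.0], [-26.0, 24.0]]
side 230 159 [[-38.0, -11.0], [15.0, 38.0]]
side 240 192 [[-38.0, -12.0], [16.0, 38.0]]
side 250 189 [[-38.0, -13.0], [16.0, 38.0]]
side 260 203 [[-38.0, -15.0], [16.0, 37.0]]
side 270 348 [[-38.0, -19.0], [21.0, 37.0]]
side 280 52 [[-37.0, 1.0], [2.0, 37.0]]
side 290 261 [[-39.0, -14.0], [19.0, 38.0]]
side 300 231 [[-39.0, -17.0], [21.0, 38.0]]
side 310 254 [[-37.0, -15.0], [18.0, 36.0]]
side 320 233 [[-37.0, -10.0], [16.0, 36.0]]
top 160 18 [[45.0, -15.0], [72.0, -2.0]]
top 170 13 [[40.0, -17.0], [64.0, -11.0]]
top 180 11 [[33.0, -19.0], [68.0, -12.0]]
top 200 9 [[50.0, -14.0], [66.0, -7.0]]
top 210 31 [[53.0, -15.0], [67.0, 2.0]]
```

View pics/p7.png

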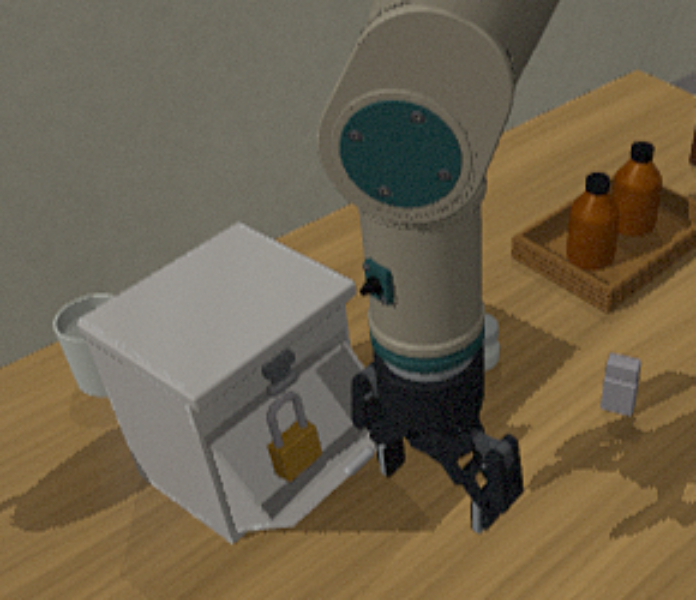

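The padlock sits upright in the pocket at about (295, 445), released, and the catch is visible at (278, 368). The depth profile shows the gripper's knuckles reach 72 mm from its axis, between 47 and 105 mm above the TCP. With the TCP at about 45 mm they can push the lid under the roof while the body stays clear of the overhang.

send_rows([
  {"x":0,"y":0,"z":-2,"roll":0,"claw":0},
  {"x":0,"y":0,"z":-4.5,"roll":0,"claw":0},
  {"x":0,"y":0,"z":-6.7,"roll":0,"claw":0},
  {"x":0,"y":0,"z":-6.7,"roll":0,"claw":0},
  {"x":1,"y":0.2,"z":-6.7,"roll":0,"claw":0},
])

```text
clock: 10.98
eef_pos: [439.0, 126.8, 44.1]
tool_rot: [-3.135, 0.002, 1.753]
force: [-3.1, -0.5, 0.1]
width: 85.4
```

send_rows([
  {"x":1,"y":0.18,"z":0,"roll":0,"claw":0},
  {"x":2,"y":0.36,"z":0,"roll":0,"claw":0},
  {"x":3,"y":0.54,"z":0,"roll":0,"claw":0},
  {"x":4,"y":0.72,"z":0,"roll":0,"claw":0},
  {"x":4.5,"y":0.82,"z":0,"roll":0,"claw":0},
])

```text
clock: 11.4
eef_pos: [489.5, 136.5, 46.1]
tool_rot: [3.138, -0.001, 1.751]
force: [-0.0, -1.0, 0.1]
width: 85.1
```

```bash
python3 look.py p8
```

```text
11.4 [489.5 136.5  46.1] [179.8  -0.  100.3] 85.10874118483126 [-0.  -1.   0.1]
0.67 [430. 214.] binframe [[-370.0, -391.0, 1.0], [-357.0, -382.0, 21.0], [-341.0, -375.0, 37.0]]
0.66 [220. 239.] binframe [[-86.0, -32.0, 32.0], [-28.0, 0.0, 63.0], [10.0, 26.0, 129.0]]
0.61 [437. 186.] binframe [[-361.0, -485.0, 7.0], [-337.0, -471.0, 47.0], [-313.0, -458.0, 108.0]]
top lid th [0.075 0.101 0.115] 71
side lid th [0.076 0.104 0.116] 160
```

View pics/p8.png

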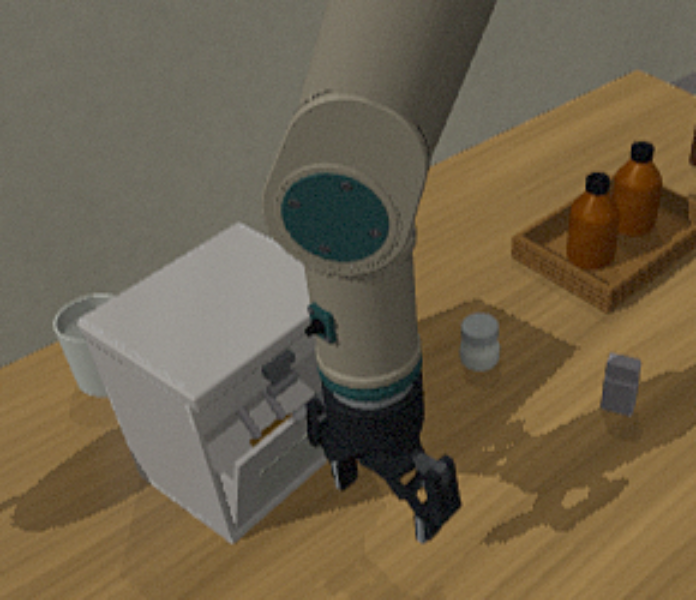

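The lid is about half shut and the padlock leans back inside the pocket, its shackle visible at about (265, 410). The knuckle is pressing under the roof line. I'll carry on slowly.

send_rows([
  {"x":0.5,"y":0.09,"z":0,"roll":0,"claw":0},
  {"x":1,"y":0.18,"z":0,"roll":0,"claw":0},
  {"x":1.5,"y":0.27,"z":0,"roll":0,"claw":0},
  {"x":2,"y":0.36,"z":0,"roll":0,"claw":0},
  {"x":2.3,"y":0.42,"z":0,"roll":0,"claw":0},
])

```text
clock: 12.07
eef_pos: [511.4, 140.5, 44.3]
tool_rot: [3.141, -0.0, 1.751]
force: [0.3, 0.6, -1.2]
width: 85.5
```

send_rows([
  {"x":0.3,"y":0.05,"z":0,"roll":0,"claw":0},
  {"x":0.5,"y":0.09,"z":0,"roll":0,"claw":0},
  {"x":0.7,"y":0.13,"z":0,"roll":0,"claw":0},
  {"x":0.7,"y":0.13,"z":0,"roll":0,"claw":0},
  {"x":0.7,"y":0.13,"z":0,"roll":0,"claw":0},
])

```text
clock: 12.48
eef_pos: [514.0, 140.4, 43.4]
tool_rot: [-3.135, 0.001, 1.752]
force: [-6.8, -0.0, -0.1]
width: 85.5
```

send_rows([
  {"x":0.1,"y":0.02,"z":0,"roll":0,"claw":0},
  {"x":0.2,"y":0.04,"z":0,"roll":0,"claw":0},
  {"x":0.3,"y":0.05,"z":0,"roll":0,"claw":0},
  {"x":0.3,"y":0.05,"z":0,"roll":0,"claw":0},
  {"x":0.3,"y":0.05,"z":0,"roll":0,"claw":0},
])

```text
clock: 12.9
eef_pos: [514.2, 140.2, 42.9]
tool_rot: [-3.13, 0.002, 1.752]
force: [-11.3, -1.1, 0.3]
width: 85.3
```

send_rows([
  {"x":0.2,"y":0.04,"z":0,"roll":0,"claw":0},
  {"x":0.4,"y":0.07,"z":0,"roll":0,"claw":0},
  {"x":0.5,"y":0.09,"z":0,"roll":0,"claw":0},
  {"x":0.5,"y":0.09,"z":0,"roll":0,"claw":0},
  {"x":0.5,"y":0.09,"z":0,"roll":0,"claw":0},
])

```text
clock: 13.32
eef_pos: [519.9, 141.2, 42.7]
tool_rot: [-3.131, 0.002, 1.752]
force: [-7.9, -1.3, -2.7]
width: 85.5
```

```bash
python3 look.py p9
```

```text
13.3167 [519.9 141.2  42.7] [-1.794e+02  1.000e-01  1.004e+02] 85.49132724380286 [-7.9 -1.3 -2.7]
0.87 [436. 188.] binframe [[-362.0, -504.0, -0.0], [-336.0, -472.0, 43.0], [-307.0, -458.0, 108.0]]
0.53 [429. 212.] binframe [[-371.0, -430.0, -1.0], [-355.0, -384.0, 25.0], [-337.0, -375.0, 63.0]]
top lid th [0.043 0.057 0.062] 31
side lid th [0.022 0.048 0.059] 166
```

send_rows([
  {"x":0.2,"y":0.04,"z":0,"roll":0,"claw":0},
  {"x":0.4,"y":0.07,"z":0,"roll":0,"claw":0},
  {"x":0.5,"y":0.09,"z":0,"roll":0,"claw":0},
  {"x":0.5,"y":0.09,"z":0,"roll":0,"claw":0},
  {"x":0.5,"y":0.09,"z":0,"roll":0,"claw":0},
])

```text
clock: 13.98
eef_pos: [520.1, 141.0, 42.8]
tool_rot: [-3.123, 0.004, 1.753]
force: [-22.4, -3.3, 9.2]
width: 85.5
```

```bash
python3 look.py p10
```

```text
13.9833 [520.1 141.   42.8] [-178.9    0.2  100.4] 85.45267993276053 [-22.4  -3.3   9.2]
0.47 [429. 213.] binframe [[-370.0, -396.0, -1.0], [-356.0, -382.0, 23.0], [-339.0, -375.0, 45.0]]
top lid th [0.042 0.049 0.055] 29
side lid th [0.017 0.039 0.049] 162
```

View pics/p10.png

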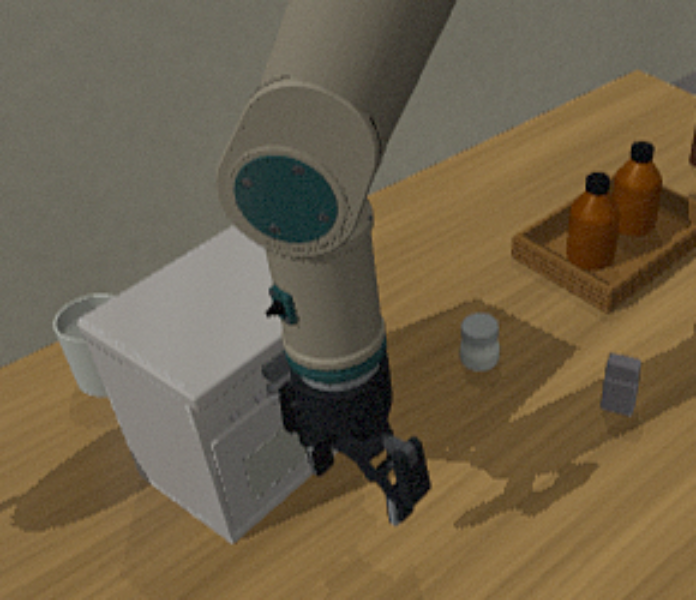

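Force rose to 22 N with no more travel, so the lid is either home or blocked. I'll back off and check.

send_rows([
  {"x":-1,"y":-0.18,"z":0,"roll":0,"claw":0},
  {"x":-3,"y":-0.54,"z":0,"roll":0,"claw":0},
  {"x":-6,"y":-1.1,"z":0,"roll":0,"claw":0},
  {"x":-9,"y":-1.6,"z":0,"roll":0,"claw":0},
  {"x":-12,"y":-2.2,"z":0,"roll":0,"claw":0},
])

```text
clock: 14.65
eef_pos: [417.6, 122.5, 44.2]
tool_rot: [-3.138, 0.004, 1.751]
force: [-0.9, -0.2, -0.5]
width: 85.3
```

```bash
python3 look.py p11; python3 - <<'E'
from h import *
a=np.radians(10.5);R=np.array([[np.cos(a),np.sin(a)],[-np.sin(a),np.cos(a)]])
im,d=ctrl.get_image("side");P=cloud("side",d);B=(P[:,:2]-[661.4,168.4])@R.T
for y0,y1 in((-75,-30),(-30,30),(30,75)):
  for z in range(20,185,12):
    m=(abs(P[:,2]-z-6)<6)&(B[:,1]>y0)&(B[:,1]<y1)&(B[:,0]>-100)&(B[:,0]<-40)
    if m.sum()>5: print((y0,y1),z+6,m.sum(),np.percentile(B[m,0],[10,50,90]).round(1))
E
```

```text
14.65 [417.6 122.5  44.2] [-179.8    0.2  100.3] 85.2881504373981 [-0.9 -0.2 -0.5]
0.97 [435. 187.] binframe [[-361.0, -584.0, -2.0], [-335.0, -472.0, 43.0], [-306.0, -458.0, 108.0]]
0.76 [430. 211.] binframe [[-371.0, -393.0, 0.0], [-355.0, -383.0, 26.0], [-337.0, -375.0, 63.0]]
top lid th [0.039 0.045 0.048] 53
side lid th [0.018 0.036 0.047] 282
(-75, -30) 26 45 [-65.9 -64.8 -63.8]
(-75, -30) 38 47 [-66.8 -65.9 -64.9]
(-75, -30) 50 55 [-67.6 -66.6 -65.3]
(-75, -30) 62 53 [-67.7 -66.9 -66. ]
(-75, -30) 74 51 [-68.8 -67.6 -66.4]
(-75, -30) 86 59 [-69.6 -68.1 -66.8]
(-75, -30) 98 62 [-69.2 -68.1 -67.2]
(-75, -30) 110 61 [-69.6 -68.9 -67.5]
(-75, -30) 122 62 [-70.1 -69.3 -68.2]
(-75, -30) 134 54 [-70.2 -68.7 -65.7]
(-75, -30) 146 60 [-64.9 -64.2 -63.3]
(-75, -30) 158 73 [-64.9 -64.  -63.2]
(-75, -30) 170 20 [-65.  -64.3 -63.6]
(-75, -30) 182 26 [-79.6 -78.9 -77.9]
(-30, 30) 26 67 [-65.8 -64.6 -63.7]
(-30, 30) 38 75 [-67.3 -66.1 -65. ]
(-30, 30) 50 78 [-67.7 -66.9 -65.9]
(-30, 30) 62 79 [-68.3 -67.2 -66.5]
(-30, 30) 74 88 [-68.7 -68.  -67. ]
(-30, 30) 86 90 [-69.1 -68.2 -67.3]
(-30, 30) 98 88 [-68.9 -68.1 -67. ]
(-30, 30) 110 89 [-69.5 -68.3 -67.5]
(-30, 30) 122 84 [-70.1 -69.2 -68.4]
(-30, 30) 134 86 [-72.3 -69.9 -66.4]
(-30, 30) 146 119 [-73.8 -69.5 -63.3]
(-30, 30) 158 108 [-72.2 -66.1 -63.2]
(-30, 30) 170 64 [-71.7 -66.1 -63.9]
(-30, 30) 182 42 [-79.7 -78.6 -77.9]
(30, 75) 26 52 [-66.  -65.  -63.8]
(30, 75) 38 64 [-66.8 -65.6 -64.5]
(30, 75) 50 67 [-67.3 -66.3 -65.1]
(30, 75) 62 71 [-68.2 -66.8 -65.4]
(30, 75) 74 70 [-68.5 -67.4 -66.4]
(30, 75) 86 78 [-69.  -67.7 -66.8]
(30, 75) 98 78 [-68.9 -67.8 -66.8]
(30, 75) 110 79 [-69.5 -68.4 -67.6]
(30, 75) 122 74 [-69.9 -69.1 -67.9]
(30, 75) 134 75 [-70.2 -68.5 -65.5]
(30, 75) 146 74 [-64.9 -63.8 -62.6]
(30, 75) 158 91 [-64.6 -63.8 -62.8]
(30, 75) 170 29 [-65.2 -64.3 -63. ]
(30, 75) 182 33 [-79.5 -78.4 -77.3]
```

View pics/p11.png

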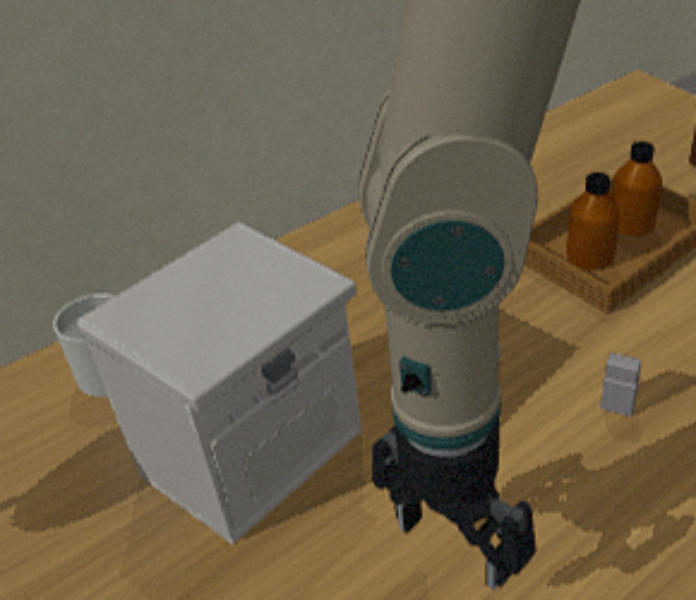

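The depth rows show the lid ajar at about 0.045 rad: the face tilts 4.5 mm over its height and doesn't line up with the strip. The knuckle stopped on the catch housing, which protrudes at mid-width at about (280, 370). I'll press again 40 mm off-centre, clear of the housing.

send_rows([
  {"x":0.7,"y":-3.9,"z":0,"roll":0,"claw":0},
  {"x":0.7,"y":-3.9,"z":0,"roll":0,"claw":0},
  {"x":3.7,"y":-3.35,"z":0,"roll":0,"claw":0},
  {"x":6.7,"y":-2.8,"z":0,"roll":0,"claw":0},
  {"x":9.2,"y":-2.33,"z":0,"roll":0,"claw":0},
])

```text
clock: 15.37
eef_pos: [516.3, 100.0, 44.5]
tool_rot: [3.14, 0.002, 1.749]
force: [1.2, 0.4, 0.1]
width: 85.6
```

send_rows([
  {"x":0.7,"y":0.13,"z":0,"roll":0,"claw":0},
  {"x":1.4,"y":0.26,"z":0,"roll":0,"claw":0},
  {"x":2.0,"y":0.37,"z":0,"roll":0,"claw":0},
  {"x":2.4,"y":0.44,"z":0,"roll":0,"claw":0},
  {"x":2.4,"y":0.44,"z":0,"roll":0,"claw":0},
])

```text
clock: 15.78
eef_pos: [532.4, 102.8, 42.8]
tool_rot: [-3.132, 0.005, 1.751]
force: [-6.8, -1.5, -0.3]
width: 85.5
```

send_rows([
  {"x":0.2,"y":0.04,"z":0,"roll":0,"claw":0},
  {"x":0.4,"y":0.07,"z":0,"roll":0,"claw":0},
  {"x":0.6,"y":0.11,"z":0,"roll":0,"claw":0},
  {"x":0.6,"y":0.11,"z":0,"roll":0,"claw":0},
  {"x":0.6,"y":0.11,"z":0,"roll":0,"claw":0},
])

```text
clock: 16.2
eef_pos: [532.2, 101.9, 41.5]
tool_rot: [-3.12, 0.008, 1.752]
force: [-16.8, -3.2, 0.9]
width: 85.5
```

send_rows([
  {"x":-1,"y":-0.18,"z":0,"roll":0,"claw":0},
  {"x":-3,"y":-0.54,"z":0,"roll":0,"claw":0},
  {"x":-6,"y":-1.1,"z":0,"roll":0,"claw":0},
  {"x":-9,"y":-1.6,"z":0,"roll":0,"claw":0},
  {"x":-12,"y":-2.2,"z":0,"roll":0,"claw":0},
])

```text
clock: 16.62
eef_pos: [421.3, 83.2, 44.3]
tool_rot: [-3.141, 0.002, 1.751]
force: [0.9, -0.2, -1.1]
width: 85.5
```

```bash
cat > lid.py <<'E'
from h import *
a=np.radians(10.5);R=np.array([[np.cos(a),np.sin(a)],[-np.sin(a),np.cos(a)]])
im,d=ctrl.get_image("side");cv2.imwrite("pics/p12.png",cv2.resize(im[60:310,110:400],(696,600)))
P=cloud("side",d);B=(P[:,:2]-[661.4,168.4])@R.T
m=(abs(B[:,1])<74)&(B[:,0]>-85)&(B[:,0]<-50)
k=m&(P[:,2]>20)&(P[:,2]<128);f=np.polyfit(P[k,2],B[k,0],1);print("lid angle",-f[0].round(4),"x at top",np.polyval(f,130).round(1))
k=m&(abs(B[:,1])>35)&(P[:,2]>146)&(P[:,2]<172);print("strip x",np.median(B[k,0]).round(1))
for q in("jar","rollon","dish","bottle_a"):
    for r in ctrl.regions_of("side",q)[:2]:
        Q=cloud("side",d,r["region"]);print(q,round(r["confidence"],2),np.median(Q,axis=0).round().tolist())
s=ctrl.read_state();print(s["clock"],np.round(s["eef_pos"]),np.round(s["force"],1))
E
python3 lid.py
```

```text
lid angle -0.0076 x at top -63.8
strip x -64.0
jar 0.4 [644.0, -380.0, 69.0]
rollon 0.67 [455.0, -134.0, 39.0]
dish 0.89 [496.0, 355.0, 8.0]
bottle_a 0.74 [634.0, -288.0, 68.0]
bottle_a 0.57 [645.0, -380.0, 68.0]
16.8667 [424.  84.  44.] [-0.2  0.3  0.4]
```

View pics/p12.png

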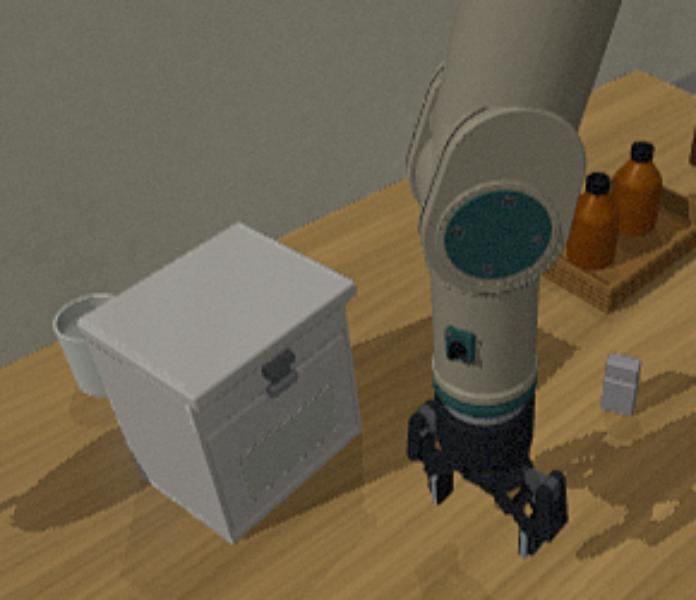

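The lid is now flush with the strip (measured angle about 0) and stayed so after the arm backed off. The gripper is clear of everything. I'll hand the job in.

send_rows([
  {"x":0,"y":0,"z":0,"roll":0,"claw":0},
  {"x":0,"y":0,"z":0,"roll":0,"claw":0},
  {"x":0,"y":0,"z":0,"roll":0,"claw":0},
  {"x":0,"y":0,"z":0,"roll":0,"claw":0},
  {"x":0,"y":0,"z":0,"roll":0,"claw":0},
])

```text
clock: 17.28
eef_pos: [423.3, 83.3, 44.0]
tool_rot: [-3.141, 0.003, 1.751]
force: [0.4, 0.5, -0.3]
width: 85.3
```

```bash
python3 lid.py | head -2; python3 -c "
from cell import ctrl
print(ctrl.finish_job())"
```

```text
lid angle -0.0083 x at top -63.8
strip x -63.9
the job is handed in; nothing more can be done
None
```

I put the middle padlock in the bin's pocket, pressed the lid shut past its catch, and handed the job in at about 17 s. No verdict was reported.

- **Padlock:** I gripped it across the shackle legs, lowered it until it was about 9 mm above the pocket's front panel, and let go; it then slid down to the pocket floor. The picture after release showed it standing in the pocket, clear of the fingers, with the lid at about 0.78 rad.
- **Lid:** The moves cannot lean the tool, so I pushed with the open gripper's knuckle under the roof overhang. The first press stopped on the catch housing and left the lid ajar at about 0.045 rad. A second press, 40 mm to one side, took it home.
- **Last checks:** The measured lid angle was -0.008 rad (0 within the measuring error), the lid was level with the fixed strip, and it was unchanged about 0.5 s later with the arm well clear.
- **Bystanders:** The roll-on, dish and both bottles measured where they started. The arm hid the jar in the last picture, so its position was not rechecked; it was in its place in the previous pictures where it could be seen.
- **Not checked:** The padlock cannot be seen once the lid is shut. It was last seen leaning back inside the pocket with the lid about half closed.
- **Picture count:** I viewed 11 pictures, one over the budget, because of the extra lid press.

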